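Right the upturned tea tin and put it back in the tin rack

TASK

One of the three metal tea tins has been left upside down on the worktop. Its lid is only pushed on, so don't lift the tin: tip it over its bottom edges on the worktop, a quarter turn at a time (rest it on its narrow side first), letting it down gently each time, until the lid is on top. Then slide it along the worktop into the empty middle bay of the wooden rack, fully home against the back board and upright with its card holder facing out, without disturbing the other two tins, the mug, the tape or the teaspoon.

Things in the scene. Friction and masses are not known exactly. Their poses are not given: they have to be found in the camera images.
- tin: the upturned tea tin: plain metal box, 84 mm deep (its x) x 62 mm wide (its y) x 112 mm high (its z, base to lid), about 0.4 kg. Origin: centre of its base, so at first on top, with z pointing down. Grip it across the 62 mm (between its 84 x 112 mm faces). Two quarter turns the same way about its y axis, via a narrow 62 x 112 mm side, bring the lid up with the card holder on the correct side
- tin_center (a point): centre of that tin, 56 mm from base and lid on its axis. The tin drags on the worktop with up to about 6 N, so slide or push it at about this height or lower: moved from near its top it rocks over its leading edge
- tin_lid (a point): centre of that tin's lid: the end with the deep slip-over cap (seam 30 mm from the end), raised rim and round boss; the base end is plain
- tin_label (a point): middle of the small blank card in a frame on the narrow (62 x 112 mm) front of that tin, the tin's -x side, 45 mm above its base
- rack: fixed wooden tin rack, 244 mm wide (y), 3 bays 68 mm wide at 78 mm pitch, open in front (-x), above and below (no floor; tins stand on the worktop). Partitions 10 mm thick, 62 mm high, front ends rounded, at x = -35 mm; back board's face at x = +42 mm. Origin: on the worktop, where the centre of the base of the tin in the middle bay belongs when home; x points into the bay
- tin_left: an equal tin standing lid up in the left bay (rack y = +78 mm), loose; origin at the centre of its base
- tin_right: an equal tin standing lid up in the right bay (rack y = -78 mm), loose; origin at the centre of its base
- mug: white mug, 83 x 115 x 86 mm, bystander; origin under its centre
- tape: roll of brown tape lying flat, 92 mm across, 48 mm high, bystander; origin under its centre
- teaspoon: teaspoon, 132 x 26 x 9 mm, bystander; origin under its centre
Mind the look-alikes: they are no part of the job. Leave any blue, pink or red look-alike of the tin alone.

How it is judged:
On the way, in this order (a step that is already met when the one before it is completed fails the run):
1. the tin rests on a narrow side on the worktop, lid to the side (within 0.12 rad) (angle between tin's own z axis and vertical between 1.45 and 1.69 rad and angle between tin's own y axis and vertical between 1.45 and 1.69 rad and height (world z) of tin_center below 0.05 m), for 0.2 s.
2. the tin stands on the worktop on its base, lid up (within 0.1 rad) (angle between tin's own z axis and vertical below 0.1 rad and height (world z) of tin below 0.006 m), for 0.2 s.
At the end, for the whole second after the job is handed in: the tin stands upright (within 0.05 rad) on the worktop in the middle bay, within 8 mm of the back board, between the partitions, card holder facing out of the rack, released and at rest; the other two tins stand upright in their bays (angle between each of tin, tin_left, tin_right's own z axis and vertical below 0.05 rad and height (world z) of tin below 0.005 m and x of tin in the frame of rack between -0.008 and 0.005 m and y of tin in the frame of rack between -0.01 and 0.01 m and x of tin_label in the frame of rack below -0.03 m and linear speed of tin below 0.01 m/s and angular speed of tin below 0.1 rad/s); the robot touches nothing.
It fails at once if the tin is lifted off the worktop: its centre higher than 90 mm (it reaches 70 mm when it stands on an edge) (height (world z) of tin_center above 0.09 m).
It fails at once if the tin drops over: it turns faster than 6 rad/s (angular speed of tin above 6 rad/s).
It fails at once if one of the other tins is moved by more than 15 mm (distance of any of tin_left, tin_right from where it was at the start of the episode above 0.015 m).
It fails at once if the mug, the tape or the teaspoon is moved by more than 30 mm (distance of any of mug, tape, teaspoon from where it was at the start of the episode above 0.03 m).
It also fails if it takes over 72 s, if anything falls off the work surface, if the arm or the gripper's body presses on something with over 40 N, if the wrist force passes 120 N, or if a joint passes its speed limit or range.

ROBOT

A 6-joint arm with a two-finger parallel gripper is mounted at the origin on a cart in front of the work surface, level with it; the furniture and walls round the work are solid. World frame = base frame: x ahead of the robot, y to its left, z up, the work surface at z = 0. Lengths are in m, angles in rad, forces in N, time in s.
With the tool pointing down it reaches from about 0.4 to 0.825 m from the base axis. Payload 7 kg.
Tool frame: the origin (TCP) lies at the very end of the fingers, on their centre line; the grasp point (between the pads) lies arm.grip_point_offset behind it (arm.grip_point_offset is the distance from the TCP to the grasp point, in m); z points along the fingers, y is the line along which they close (so a half turn about z gives the same grasp; the last joint's range is limited). The gripper opens to 88 mm and grips with 3 to 60 N. Pads are 19 mm wide; open, the fingers measure 130 mm over their backs; the gripper's body (78 mm by 193 mm) begins 47 mm behind the grasp point.
Start: joints at [-1.062, 0.359, 0.012, 0, -1.224, -0.288], TCP at [0.148, -0.659, 0.227] pointing down, gripper open.
Joint ranges: [-3.07, 3.07], [-1.43, 2.12], [-1.02, 1.25], [-3.03, 1.67], [-3.05, -0], [-3.03, 3.03]. Speed limits (rad/s): [2.39, 2.39, 3.01, 3.14, 3.14, 3.14].

INTERFACE

Orientations are given as [roll, pitch, yaw] about the fixed x, y, z axes, in that order (R = Rz(yaw) Ry(pitch) Rx(roll)).
In Python, from station import arm gives the robot as it stands.
- The arm moves only by the shell command python3 -m crank 'ROWS' [OPENING] [FORCE]. ROWS is JSON, a list of rows, each an object of numbers: "dx", "dy", "dz": the shift along the tool's x, y, z in cm; "wx", "wy", "wz": the turn, a rotation vector about the tool's x, y, z in degrees. A call has exactly 10 rows; each row is the pose to reach, as a shift and turn from the pose commanded when the call began, along the tool's axes at that moment; what a row does not reach only later rows make up. A row lasts 1/8 s, in which the tool goes at most 62.5 mm and 10.7 degrees, less where a joint would pass 70% of its speed; a pose out of reach is approached as far as the arm can. A call with a gripper value outside its range is refused whole. OPENING is the finger opening in cm, from 0 to 8.76, set as the call begins (- or left out, the last holds). The fingers move at their own pace and stop on an object; FORCE is the grip in N (left out, the last holds). Time passes only in rows, so rows that repeat a pose let the fingers close, or fill a call up. It gives the time, the measured TCP pose, the force, the opening and the grip force at its end, in the units of the state.
- arm.get_state(): the state, without advancing time (a new reading comes with each control period).
- arm.grab_frame(name): name is "scene" or "top" or "wrist"; returns the picture (480x640x3 uint8, red, green, blue); there is no depth.
- arm.calibration(name): a dict with "fx", "fy", "cx", "cy" (pixels), "world_from_camera" (4x4, takes a point from camera to world coordinates). Camera axes: x right, y down, z forward; pixel columns grow to the right and rows downward; lengths in m; the calibration is good to about 2 mm. A picture is of the moment at which its call begins: read the wrist's pose just before it. calibration takes no time and is no camera call; for the wrist camera it gives the pose at the moment of the call.
- arm.job_done(): hands the job in; it is judged then, once.
Trained networks look in the newest picture that a camera, given by its name, has taken for a name from the list of things; names that differ only in an ending like _2 or _b are one class to them, and where a whole thing is asked for, a point or a joint stands for the part that bears it (a point fixed in the world has none). Each returns a list of dicts, best first, with "confidence" (0 to 1); they miss things now and then, are a little off and sometimes report something else, mostly with a low value. They report only what shows in the picture. A call takes as long as a camera call. They do not tell look-alikes from the thing itself.
- arm.find_in(camera, query): "centre" ([x, y, z] in m, in world coordinates, good to about 4 mm: the middle of the surface that is visible of it).
- arm.masks_of(camera, query): "pixels" (480x640 bool, what is visible of it).
- arm.mark_of(camera, query): "centre" ([x, y, z] in m, in world coordinates, good to about 4 mm: a listed point, or the origin of a listed thing).
The state is a dict: "t": time; "q": joint angles; "qd": joint speeds; "joint_efforts": joint torques, N m; "eef_pos": TCP position; "ee_rot": TCP orientation; "force": force on the tool from outside, world axes, zero at the start; "moment": the same for the moment, N m; "width": finger opening in m; "gripper_force": force on a finger pad.
Only numpy, scipy, OpenCV 4.12 (cv2) and the standard library are available. Lean on these libraries where they do the work, as an engineer would, in place of code of your own. Each camera call takes 0.05 s, during which the arm holds its last target. There are 200 camera calls.

## Working session

There is one attempt and no reset: what is moved stays moved. The work goes in short steps, Python scripts to look and compute and a shell command to move; the robot and the scene stay as the last step left them, time stands still between calls to the robot, and variables do not carry over. Pictures are saved under pics/ and viewed, at most 10 in all, crops included, and the job is handed in when it is done.

```bash
ls; mkdir -p pics
python3 - <<'E'
from station import arm
import cv2,numpy as np
print(arm.grip_point_offset, arm.get_state())
for c in ("scene","top"):
    im=arm.grab_frame(c); cv2.imwrite(f"pics/{c}0.png",im[:,:,::-1])
    k=arm.calibration(c); print(c,k["fx"],k["cx"],k["cy"],np.round(k["world_from_camera"],3).tolist())
    for q in ("tin","tin_center","tin_lid","tin_label","rack","tin_left","tin_right","mug","tape","teaspoon"):
        print(q,[(np.round(d["centre"],3).tolist(),round(d["confidence"],2)) for d in arm.mark_of(c,q)])
E
```

```text
pics
0.0188 {'t': 0.0, 'q': array([-1.06189849e+00,  3.59376098e-01,  1.10482573e-02, -3.66679860e-04,
       -1.22412361e+00, -2.88145923e-01]), 'qd': array([-0.00082771, -0.00064335,  0.00119807,  0.00105146, -0.0004289 ,
       -0.00015273]), 'joint_efforts': array([-8.01509232e-04, -5.82721961e+01,  2.93053329e+01,  6.99730217e+00,
        6.93382550e-03, -2.18655096e-04]), 'eef_pos': array([ 0.1476933 , -0.65812319,  0.22562209]), 'ee_rot': array([ 3.13990780e+00, -1.39901463e-04, -2.92096549e+00]), 'force': array([-0.47481657,  0.31938471, -0.93129299]), 'moment': array([-0.00308706,  0.01659208,  0.00719545]), 'gripper_force': 0.0, 'width': 0.08783748744947478}
scene 492.7369063046712 328.1939207996378 231.41032104473186 [[-0.637, -0.49, 0.595, -0.219], [-0.771, 0.402, -0.494, 0.574], [0.003, -0.773, -0.634, 0.931], [0.0, 0.0, 0.0, 1.0]]
tin [([0.452, -0.299, 0.114], 0.96), ([0.769, -0.095, 0.115], 0.96), ([0.655, -0.176, 0.114], 0.87), ([0.324, -0.162, 0.111], 0.86), ([0.362, -0.029, 0.115], 0.56)]
tin_center [([0.763, -0.095, 0.054], 0.89), ([0.328, -0.162, 0.054], 0.77), ([
[... 1124 characters left out ...]
 0.055], 0.97), ([0.326, -0.164, 0.061], 0.88), ([0.656, -0.182, 0.059], 0.8), ([0.363, -0.032, 0.058], 0.77), ([0.594, 0.235, 0.002], 0.19)]
tin_lid [([0.355, -0.034, -0.0], 0.84), ([0.655, -0.176, 0.0], 0.76), ([0.445, -0.302, 0.001], 0.71), ([0.764, -0.092, -0.0], 0.71)]
tin_label [([0.799, -0.073, 0.069], 0.92), ([0.34, -0.0, 0.07], 0.82), ([0.314, -0.204, 0.064], 0.62), ([0.46, -0.262, 0.071], 0.6)]
rack [([0.651, 0.17, 0.002], 0.72)]
tin_left [([0.592, 0.233, 0.0], 0.65)]
tin_right [([0.7, 0.111, 0.0], 0.67), ([0.449, -0.303, 0.11], 0.43)]
mug [([0.405, 0.333, -0.003], 0.67)]
tape [([0.516, -0.452, -0.004], 0.68), ([0.447, -0.299, 0.111], 0.68)]
teaspoon [([0.403, 0.157, 0.002], 0.46)]
```

View pics/scene0.png

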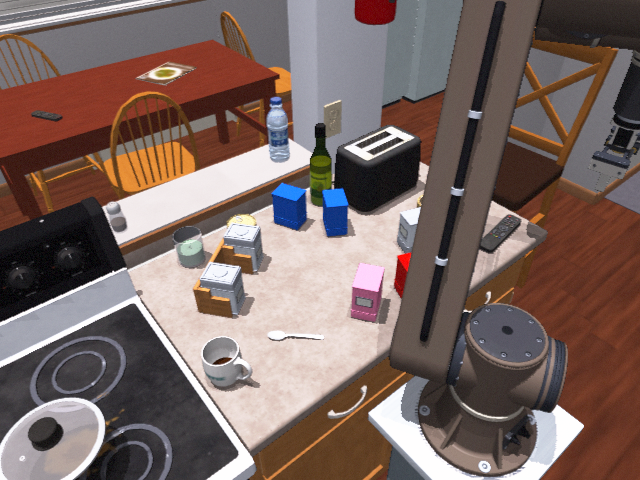

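View pics/top0.png

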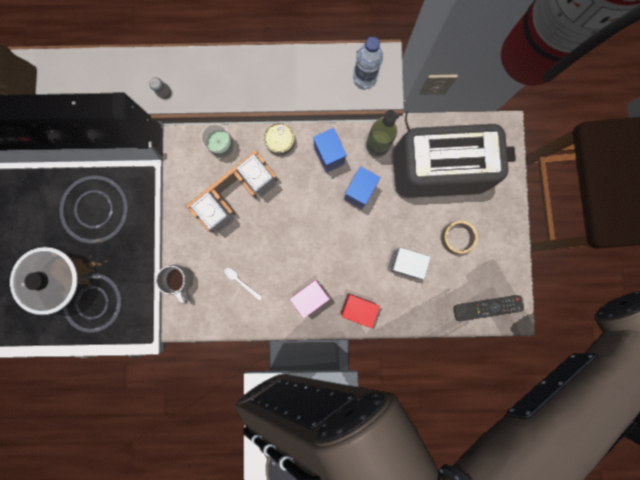

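The top view shows the grey upturned tin at about (411,263), long side roughly horizontal. Pink, red and blue look-alikes are at (310,299), (360,311) and (362,187). The rack is at (232,190), its bays open toward the lower right. In the scene view the arm partly hides the grey tin at (410,230). I'll fit the tin's yaw next and plan the approach.

```bash
cat > h.py <<'E'
from station import arm
import numpy as np, cv2
from scipy.spatial.transform import Rotation as Ro
from scipy.optimize import minimize
DIM=np.array([.084,.062,.112])
def proj(k,P):
    T=np.linalg.inv(k["world_from_camera"]); p=P@T[:3,:3].T+T[:3,3]
    return np.c_[k["fx"]*p[:,0]/p[:,2]+k["cx"],k["fy"]*p[:,1]/p[:,2]+k["cy"]]
def fit(cam,q,xy,yaw,dim=DIM):
    """box standing on the worktop: x,y,yaw(deg) of the dim[0] axis"""
    k=arm.calibration(cam); arm.grab_frame(cam); best=None
    for d in arm.masks_of(cam,q):
        m=d["pixels"]; c=proj(k,np.array([[*xy,dim[2]/2]]))[0]; r,cc=np.nonzero(m)
        if not len(r): continue
        e=np.hypot(cc.mean()-c[0],r.mean()-c[1])
        if best is None or e<best[0]: best=(e,m)
    m=best[1]
    C=np.array([[i,j,l] for i in(-.5,.5) for j in(-.5,.5) for l in(0,1)])*dim
    def cost(v):
        R=Ro.from_euler("z",v[2],degrees=True).as_matrix()
        P=C@R.T+[v[0],v[1],0]; h=cv2.convexHull((proj(k,P)*64).astype(np.int32))
        s=np.zeros((480*4,640*4),np.uint8); cv2.fillConvexPoly(s,(h*4+96).astype(np.int32),255,shift=6)
        s=cv2.resize(s,(640,480),interpolation=cv2.INTER_AREA)/255.
        return 1-np.minimum(s,m).sum()/np.maximum(s,m).sum()
    r=minimize(cost,[*xy,yaw],method="Nelder-Mead",options=dict(initial_simplex=[[*xy,yaw],[xy[0]+.01,xy[1],yaw],[xy[0],xy[1]+.01,yaw],[*xy,yaw+10]]))
    return np.round(r.x,4),round(1-r.fun,3),round(best[0],1)
def toolR(yaw_y,d_az,tilt):
    """tool y along azimuth yaw_y(deg); body leans by tilt deg toward azimuth d_az (perp. to y)"""
    a=np.radians(yaw_y); y=np.array([np.cos(a),np.sin(a),0]); t=np.radians(tilt); b=np.radians(d_az)
    z=-np.array([np.sin(t)*np.cos(b),np.sin(t)*np.sin(b),np.cos(t)])
    return np.c_[np.cross(y,z),y,z]
def rel(R,grip,s=None):
    """rows value from measured pose to put the grasp point at grip with rotation R"""
    s=s or arm.get_state(); R0=Ro.from_euler("xyz",s["ee_rot"]).as_matrix()
    p=np.array(grip)+R[:,2]*arm.grip_point_offset
    return np.round((R0.T@(p-s["eef_pos"]))*100,2), np.round(Ro.from_matrix(R0.T@R).as_rotvec(degrees=True),1)
E
python3 - <<'E'
from h import *
print(fit("top","tin",(.45,-.302),77))
print("L",fit("top","tin_left",(.595,.231),41)); print("R",fit("top","tin_right",(.699,.1105),41))
R0=Ro.from_euler("xyz",arm.get_state()["ee_rot"]).as_matrix(); print(R0.round(2).tolist())
E
```

```text
(array([ 0.4484, -0.2989, 72.8118]), np.float64(0.931), np.float64(0.4))
L (array([ 0.5955,  0.2333, 41.1131]), np.float64(0.89), np.float64(1.7))
R (array([ 0.6974,  0.1103, 39.2498]), np.float64(0.916), np.float64(0.4))
[[-0.98, -0.22, 0.0], [-0.22, 0.98, -0.0], [-0.0, -0.0, -1.0]]
```

Run:
```python
from h import *
print(rel(toolR(164,74,0),(.45,-.30,.28)),rel(toolR(164,74,-45),(.45,-.30,.28)))
```

```text
(array([-37.34,  28.37,  -3.46]), array([ -0. ,   0. , -61.4])) (array([-37.98,  29.54,  -4.02]), array([-24. , -40.5, -58. ]))
```

```bash
python3 -m crank '[{"dx":-2,"dy":1.5,"dz":-2,"wz":-3},{"dx":-7,"dy":5,"dz":-3.5,"wz":-10},{"dx":-12,"dy":9,"dz":-3.5,"wz":-19},{"dx":-17,"dy":13,"dz":-3.5,"wz":-28},{"dx":-22,"dy":17,"dz":-3.5,"wz":-37},{"dx":-27,"dy":20.5,"dz":-3.5,"wz":-46},{"dx":-32,"dy":24.3,"dz":-3.5,"wz":-53},{"dx":-36,"dy":27.3,"dz":-3.5,"wz":-59},{"dx":-37.3,"dy":28.4,"dz":-3.5,"wz":-61.4},{"dx":-37.3,"dy":28.4,"dz":-3.5,"wz":-61.4}]' 8.76
python3 - <<'E'
from h import *
print(arm.get_state()["q"].round(3))
im=arm.grab_frame("wrist"); cv2.imwrite("pics/w1.png",im[:,:,::-1])
print(fit("wrist","tin",(.449,-.30),74)); print(fit("top","tin",(.449,-.30),74))
print([(d["centre"],d["confidence"]) for q in("tin_label","tin_center","tin") for d in arm.mark_of("wrist",q)])
E
```

```text
[-1.062  0.359  0.012 -0.    -1.224 -0.288]$[0]: bad value
Traceback (most recent call last):
  File "h.py", line 17, in fit
    m=best[1]
      ~~~~^^^
TypeError: 'NoneType' object is not subscriptable
```

View pics/w1.png

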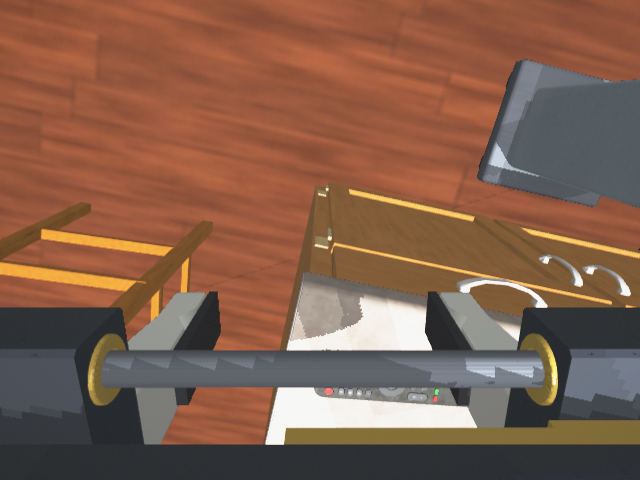

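The move was refused and the arm hasn't moved: the wrist still shows the worktop's corner. The rows probably need all six keys.

```bash
python3 -m crank '[{"dx":-2,"dy":1.5,"dz":-2,"wx":0,"wy":0,"wz":-3},{"dx":-7,"dy":5,"dz":-3.5,"wx":0,"wy":0,"wz":-10},{"dx":-12,"dy":9,"dz":-3.5,"wx":0,"wy":0,"wz":-19},{"dx":-17,"dy":13,"dz":-3.5,"wx":0,"wy":0,"wz":-28},{"dx":-22,"dy":17,"dz":-3.5,"wx":0,"wy":0,"wz":-37},{"dx":-27,"dy":20.5,"dz":-3.5,"wx":0,"wy":0,"wz":-46},{"dx":-32,"dy":24.3,"dz":-3.5,"wx":0,"wy":0,"wz":-53},{"dx":-36,"dy":27.3,"dz":-3.5,"wx":0,"wy":0,"wz":-59},{"dx":-37.3,"dy":28.4,"dz":-3.5,"wx":0,"wy":0,"wz":-61.4},{"dx":-37.3,"dy":28.4,"dz":-3.5,"wx":0,"wy":0,"wz":-61.4}]' 8.76
python3 - <<'E'
from h import *
print(arm.get_state()["q"].round(3))
im=arm.grab_frame("wrist"); cv2.imwrite("pics/w2.png",im[:,:,::-1])
print([(d["centre"].round(3) if hasattr(d["centre"],"round") else d["centre"],d["confidence"]) for q in("tin_label","tin_center","tin") for d in arm.mark_of("wrist",q)])
print(fit("top","tin",(.449,-.30),74))
print(fit("wrist","tin",(.449,-.30),74))
E
```

```text
t: 2.8
eef_pos: [0.4503, -0.2986, 0.2623]
ee_rot: [-3.141, -0.0, -1.846]
force: [0.1, -0.5, 0.2]
width: 0.0875
gripper_force: 0.0
[-0.223  0.114 -0.23   0.    -1.226 -0.053]
[([0.3105, -0.205, 0.0693], 0.72), ([0.3281, -0.1646, 0.1099], 0.95), ([0.4445, -0.299, 0.1107], 0.9)]
(array([ 0.449, -0.3  , 74.   ]), np.float64(0.0), np.float64(60.2))
(array([ 0.4469, -0.2996, 72.3112]), np.float64(0.973), np.float64(7.3))
```

```bash
cat >> h.py <<'E'
Z=np.array([0,0,1.])
def dirv(az): a=np.radians(az); return np.array([np.cos(a),np.sin(a),0])
def gp(c,az,off): return np.array(c)+dirv(az)*off[0]+Z*off[1]
E
python3 - <<'E'
from h import *
az=72.4; R=toolR(az+90,az,-40); g=gp((.447,-.2995,.056),az,(-.016,.027))
print(g,rel(R,g-R[:,2]*.12),rel(R,g))
E
```

```text
[ 0.44216208 -0.31475105  0.083     ] (array([ 8.07,  0.45, 10.11]), array([  0.5, -40. ,   1.5])) (array([ 0.36,  0.23, 19.3 ]), array([  0.5, -40. ,   1.5]))
```

```bash
python3 -m crank '[{"dx":1,"dy":0,"dz":0,"wx":0,"wy":-5,"wz":0},{"dx":2.5,"dy":0,"dz":1,"wx":0,"wy":-12,"wz":0},{"dx":4,"dy":0.2,"dz":3,"wx":0,"wy":-19,"wz":0.5},{"dx":5.5,"dy":0.3,"dz":5,"wx":0.3,"wy":-26,"wz":1},{"dx":7,"dy":0.4,"dz":7,"wx":0.5,"wy":-33,"wz":1.3},{"dx":8,"dy":0.45,"dz":9,"wx":0.5,"wy":-38,"wz":1.5},{"dx":8.07,"dy":0.45,"dz":10.1,"wx":0.5,"wy":-40,"wz":1.5},{"dx":8.07,"dy":0.45,"dz":10.1,"wx":0.5,"wy":-40,"wz":1.5},{"dx":8.07,"dy":0.45,"dz":10.1,"wx":0.5,"wy":-40,"wz":1.5},{"dx":8.07,"dy":0.45,"dz":10.1,"wx":0.5,"wy":-40,"wz":1.5}]' 8.76
python3 - <<'E'
from h import *
s=arm.get_state(); print(s["q"].round(3))
az=72.4; R=toolR(az+90,az,-40); g=gp((.447,-.2995,.056),az,(-.016,.027))
print(rel(R,g))
im=arm.grab_frame("wrist"); cv2.imwrite("pics/w3.png",im[:,:,::-1])
print(fit("wrist","tin",(.447,-.30),72.4))
E
```

```text
t: 4.45
eef_pos: [0.4239, -0.3757, 0.1623]
ee_rot: [-3.139, 0.696, -1.873]
force: [0.2, 0.0, -0.8]
width: 0.0876
gripper_force: 0.0
[-0.818  0.507  0.126 -0.593 -1.576  0.631]
(array([ 0.2 ,  0.09, 12.05]), array([ 0. , -0.1,  0.2]))
(array([ 0.4485, -0.2949, 71.8455]), np.float64(0.973), np.float64(2.5))
```

View pics/w3.png

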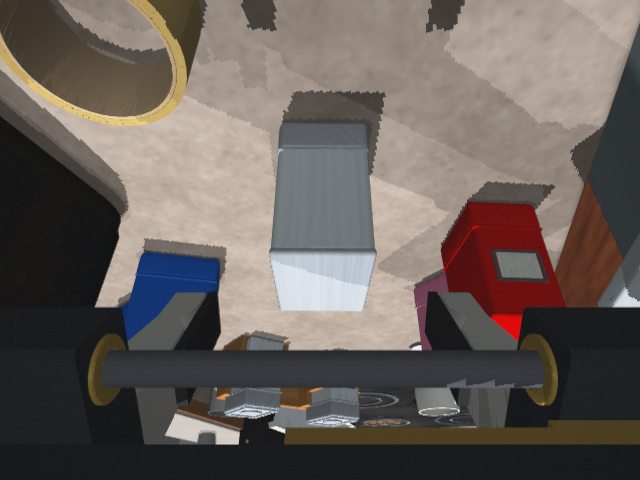

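The tilted view shows the tin at (325,220), centred between the fingers and square to them. The lid seam is low, and the red and blue look-alikes are clear of the fingers.

```bash
python3 -m crank '[{"dx":0,"dy":0,"dz":1.5,"wx":0,"wy":0,"wz":0},{"dx":0.1,"dy":0,"dz":3.5,"wx":0,"wy":0,"wz":0},{"dx":0.2,"dy":0.1,"dz":5.5,"wx":0,"wy":0,"wz":0},{"dx":0.2,"dy":0.1,"dz":7.5,"wx":0,"wy":0,"wz":0},{"dx":0.2,"dy":0.1,"dz":9.5,"wx":0,"wy":0,"wz":0},{"dx":0.2,"dy":0.1,"dz":11,"wx":0,"wy":0,"wz":0},{"dx":0.2,"dy":0.1,"dz":11.8,"wx":0,"wy":0,"wz":0},{"dx":0.2,"dy":0.1,"dz":12.1,"wx":0,"wy":0,"wz":0},{"dx":0.2,"dy":0.1,"dz":12.1,"wx":0,"wy":0,"wz":0},{"dx":0.2,"dy":0.1,"dz":12.1,"wx":0,"wy":0,"wz":0}]' 8.76 && python3 -m crank '[{"dx":0,"dy":0,"dz":0,"wx":0,"wy":0,"wz":0},{"dx":0,"dy":0,"dz":0,"wx":0,"wy":0,"wz":0},{"dx":0,"dy":0,"dz":0,"wx":0,"wy":0,"wz":0},{"dx":0,"dy":0,"dz":0,"wx":0,"wy":0,"wz":0},{"dx":0,"dy":0,"dz":0,"wx":0,"wy":0,"wz":0},{"dx":0,"dy":0,"dz":0,"wx":0,"wy":0,"wz":0},{"dx":0,"dy":0,"dz":0,"wx":0,"wy":0,"wz":0},{"dx":0,"dy":0,"dz":0,"wx":0,"wy":0,"wz":0},{"dx":0,"dy":0,"dz":0,"wx":0,"wy":0,"wz":0},{"dx":0,"dy":0,"dz":0,"wx":0,"wy":0,"wz":0}]' 6 40
cat >> h.py <<'E'
def arc(edge,az,deg,n=10,lift=.001):
    """rows turning the tool about a horizontal edge (world point), top toward az"""
    s=arm.get_state(); R0=Ro.from_euler("xyz",s["ee_rot"]).as_matrix(); p0=s["eef_pos"]; ax=np.cross(Z,dirv(az))
    for i in range(1,n+1):
        T=Ro.from_rotvec(ax*np.radians(deg*i/n)).as_matrix()
        p=edge+T@(p0-edge)+Z*lift*min(1,i/2)*(i<n or lift>.5)
        print(np.round(R0.T@(p-p0)*100,2),np.round(Ro.from_matrix(R0.T@T@R0).as_rotvec(degrees=True),1))
E
python3 - <<'E'
from h import *
s=arm.get_state(); az=72.1; c=np.array([.4478,-.297,0]); g=s["eef_pos"]-Ro.from_euler("xyz",s["ee_rot"]).as_matrix()[:,2]*.0188
print(s["force"],s["q"].round(2),s["width"],"grip off",(g-c)@dirv(az),(g-c)@dirv(az+90),g[2])
arc(c+dirv(az)*.042,az,90,16,.0015)
E
```

```text
t: 5.85
eef_pos: [0.4451, -0.3036, 0.067]
ee_rot: [-3.142, 0.698, -1.876]
force: [0.0, -0.2, 0.1]
width: 0.0878
gripper_force: 0.0
t: 7.1
eef_pos: [0.4454, -0.3034, 0.0669]
ee_rot: [-3.141, 0.698, -1.876]
force: [4.7, -1.8, 2.6]
width: 0.0621
gripper_force: 39.8
[ 4.73821983 -1.80965468  2.642187  ] [-0.73  0.55 -0.05 -0.64 -1.36  0.69] 0.06212627486451757 grip off -0.018938080109774727 0.00022022714796642983 0.08126801552501207
[-0.86 -0.    0.04] [-0.   5.6  0. ]
[-1.7  -0.01  0.15] [-0.1 11.2  0. ]
[-2.47 -0.02  0.4 ] [-0.1 16.9  0.1]
[-3.22 -0.02  0.73] [-0.1 22.5  0.1]
[-3.93 -0.03  1.12] [-0.2 28.1  0.1]
[-4.59 -0.03  1.58] [-0.2 33.7  0.1]
[-5.21 -0.04  2.11] [-0.2 39.4  0.2]
[-5.78 -0.04  2.7 ] [-0.2 45.   0.2]
[-6.28 -0.05  3.33] [-0.3 50.6  0.2]
[-6.72 -0.05  4.02] [-0.3 56.2  0.2]
[-7.09 -0.06  4.74] [-0.3 61.9  0.3]
[-7.39 -0.06  5.5 ] [-0.4 67.5  0.3]
[-7.61 -0.07  6.28] [-0.4 73.1  0.3]
[-7.76 -0.07  7.08] [-0.4 78.7  0.3]
[-7.82 -0.07  7.89] [-0.5 84.4  0.3]
[-7.71 -0.08  8.81] [-0.5 90.   0.4]
```

```bash
python3 -m crank '[{"dx":-0.86,"dy":0,"dz":0.04,"wx":0,"wy":5.6,"wz":0},{"dx":-1.7,"dy":0,"dz":0.15,"wx":-0.1,"wy":11.2,"wz":0},{"dx":-2.47,"dy":-0.02,"dz":0.4,"wx":-0.1,"wy":16.9,"wz":0.1},{"dx":-3.22,"dy":-0.02,"dz":0.73,"wx":-0.1,"wy":22.5,"wz":0.1},{"dx":-3.93,"dy":-0.03,"dz":1.12,"wx":-0.2,"wy":28.1,"wz":0.1},{"dx":-4.59,"dy":-0.03,"dz":1.58,"wx":-0.2,"wy":33.7,"wz":0.1},{"dx":-5.21,"dy":-0.04,"dz":2.11,"wx":-0.2,"wy":39.4,"wz":0.2},{"dx":-5.78,"dy":-0.04,"dz":2.7,"wx":-0.2,"wy":45,"wz":0.2},{"dx":-6.28,"dy":-0.05,"dz":3.33,"wx":-0.3,"wy":50.6,"wz":0.2},{"dx":-6.72,"dy":-0.05,"dz":4.02,"wx":-0.3,"wy":56.2,"wz":0.2}]'
python3 - <<'E'
from h import *
s=arm.get_state(); az=72.1; c=np.array([.4478,-.297,0]); R=Ro.from_euler("xyz",s["ee_rot"]).as_matrix();g=s["eef_pos"]-R[:,2]*.0188
d=dirv(az);z=-R[:,2]; th=np.degrees(np.arctan2(z@d,z[2])); print("tilt",th,s["q"].round(2),s["force"])
# grip vs edge expected after full turn: (81.3 , 42+18.9)
print(rel(toolR(az+90,az,50),c+d*(.042+.0813)+Z*(.0425+.0184)))
arc(c+dirv(az)*.042,az,50-th,6,.001)
E
```

```text
t: 8.35
eef_pos: [0.4667, -0.2294, 0.0782]
ee_rot: [3.132, -0.288, -1.875]
force: [0.6, -0.2, -6.3]
width: 0.0616
gripper_force: 39.9
tilt 16.485124161678105 [ 0.1   0.27 -0.68  0.37 -0.78 -0.7 ] [ 0.55323608 -0.19795987 -6.29355224]
(array([-4.55, -0.33,  1.72]), array([ 0.3, 33.5,  0.5]))
[-0.79 -0.01  0.04] [-0.   5.6  0. ]
[-1.57 -0.01  0.15] [-0.1 11.2  0.1]
[-2.34 -0.02  0.39] [-0.1 16.8  0.1]
[-3.09 -0.03  0.71] [-0.2 22.3  0.2]
[-3.8  -0.04  1.1 ] [-0.2 27.9  0.2]
[-4.5  -0.05  1.64] [-0.3 33.5  0.2]
```

```bash
python3 -m crank '[{"dx":-0.79,"dy":0,"dz":0.04,"wx":0,"wy":5.6,"wz":0},{"dx":-1.57,"dy":0,"dz":0.15,"wx":0,"wy":11.2,"wz":0.1},{"dx":-2.34,"dy":0,"dz":0.39,"wx":0,"wy":16.8,"wz":0.1},{"dx":-3.09,"dy":0,"dz":0.71,"wx":0,"wy":22.3,"wz":0.2},{"dx":-3.6,"dy":0,"dz":1,"wx":0,"wy":26,"wz":0.2},{"dx":-4,"dy":0,"dz":1.25,"wx":0,"wy":29,"wz":0.2},{"dx":-4.3,"dy":0,"dz":1.45,"wx":0,"wy":31.5,"wz":0.2},{"dx":-4.45,"dy":0,"dz":1.6,"wx":0,"wy":33,"wz":0.2},{"dx":-4.5,"dy":0,"dz":1.65,"wx":0,"wy":33.5,"wz":0.2},{"dx":-4.5,"dy":0,"dz":1.65,"wx":0,"wy":33.5,"wz":0.2}]'
python3 - <<'E'
from h import *
s=arm.get_state(); az=72.1; c=np.array([.4478,-.297,0]); R=Ro.from_euler("xyz",s["ee_rot"]).as_matrix();g=s["eef_pos"]-R[:,2]*.0188
d=dirv(az);z=-R[:,2]; print("tilt",np.degrees(np.arctan2(z@d,z[2])),s["q"].round(2),s["force"],s["moment"],"off",(g-c)@d,g[2])
E
```

```text
t: 9.6
eef_pos: [0.4801, -0.1928, 0.0506]
ee_rot: [3.134, -0.867, -1.876]
force: [0.4, -0.5, -5.0]
width: 0.0619
gripper_force: 39.9
tilt 49.685023655118556 [ 0.39  0.55 -0.76  0.73 -1.05 -1.34] [ 0.43165388 -0.45996417 -4.96371638] [ 3.80236362 -1.18494677  0.02026206] off 0.12343176757481766 0.06275356859495468
```

```bash
python3 -m crank '[{"dx":-0.05,"dy":0,"dz":0.04,"wx":0,"wy":0,"wz":0},{"dx":-0.08,"dy":0,"dz":0.07,"wx":0,"wy":0,"wz":0},{"dx":-0.12,"dy":0,"dz":0.1,"wx":0,"wy":0,"wz":0},{"dx":-0.15,"dy":0,"dz":0.13,"wx":0,"wy":0.3,"wz":0},{"dx":-0.15,"dy":0,"dz":0.13,"wx":0,"wy":0.3,"wz":0},{"dx":-0.15,"dy":0,"dz":0.13,"wx":0,"wy":0.3,"wz":0},{"dx":-0.15,"dy":0,"dz":0.13,"wx":0,"wy":0.3,"wz":0},{"dx":-0.15,"dy":0,"dz":0.13,"wx":0,"wy":0.3,"wz":0},{"dx":-0.15,"dy":0,"dz":0.13,"wx":0,"wy":0.3,"wz":0},{"dx":-0.15,"dy":0,"dz":0.13,"wx":0,"wy":0.3,"wz":0}]'
```

```text
t: 10.85
eef_pos: [0.4802, -0.1927, 0.0486]
ee_rot: [3.135, -0.873, -1.876]
force: [0.8, -0.8, -5.3]
width: 0.0622
gripper_force: 39.9
```

```bash
python3 -m crank '[{"dx":-0.03,"dy":0,"dz":0.03,"wx":0,"wy":0,"wz":0},{"dx":-0.06,"dy":0,"dz":0.05,"wx":0,"wy":0,"wz":0},{"dx":-0.08,"dy":0,"dz":0.07,"wx":0,"wy":0,"wz":0},{"dx":-0.11,"dy":0,"dz":0.1,"wx":0,"wy":0,"wz":0},{"dx":-0.13,"dy":0,"dz":0.11,"wx":0,"wy":0,"wz":0},{"dx":-0.15,"dy":0,"dz":0.13,"wx":0,"wy":0,"wz":0},{"dx":-0.15,"dy":0,"dz":0.13,"wx":0,"wy":0,"wz":0},{"dx":-0.15,"dy":0,"dz":0.13,"wx":0,"wy":0,"wz":0},{"dx":-0.15,"dy":0,"dz":0.13,"wx":0,"wy":0,"wz":0},{"dx":-0.15,"dy":0,"dz":0.13,"wx":0,"wy":0,"wz":0}]'
python3 - <<'E'
from h import *
print(arm.get_state()["force"])
im=arm.grab_frame("wrist"); im2=arm.grab_frame("scene"); cv2.imwrite("pics/s4.png",np.hstack([cv2.resize(im,(400,300)),cv2.resize(im2[130:370,280:600],(400,300))])[:,:,::-1])
E
```

```text
t: 12.1
eef_pos: [0.4802, -0.1927, 0.0468]
ee_rot: [3.135, -0.873, -1.876]
force: [0.1, 2.3, -1.5]
width: 0.0623
gripper_force: 39.9
[ 0.09938631  2.31582168 -1.4678735 ]
```

View pics/s4.png

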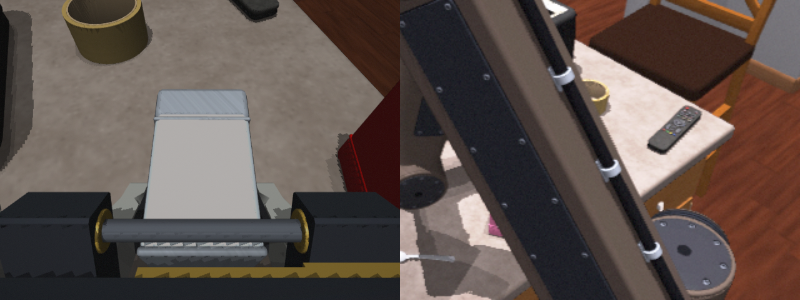

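The tin lies on its narrow side with the lid to the rear and is touching down. I'll release it and back off along the tool axis.

```bash
python3 -m crank '[{"dx":0,"dy":0,"dz":0,"wx":0,"wy":0,"wz":0},{"dx":0,"dy":0,"dz":0,"wx":0,"wy":0,"wz":0},{"dx":0,"dy":0,"dz":0,"wx":0,"wy":0,"wz":0},{"dx":0,"dy":0,"dz":0,"wx":0,"wy":0,"wz":0},{"dx":0,"dy":0,"dz":-2,"wx":0,"wy":0,"wz":0},{"dx":0,"dy":0,"dz":-4.5,"wx":0,"wy":0,"wz":0},{"dx":0,"dy":0,"dz":-8,"wx":0,"wy":0,"wz":0},{"dx":0,"dy":0,"dz":-12,"wx":0,"wy":0,"wz":0},{"dx":0,"dy":0,"dz":-14,"wx":0,"wy":0,"wz":0},{"dx":0,"dy":0,"dz":-15,"wx":0,"wy":0,"wz":0}]' 8.76
python3 - <<'E'
from h import *
az=72.1; D2=(.112,.062,.084); c=np.array([.4478,-.297,0])+dirv(az)*.098
print(c,[ (np.round(d["centre"],3),q,cam) for cam in("top","wrist") if arm.grab_frame(cam) is not None for q in("tin_center","tin_lid") for d in arm.mark_of(cam,q)])
r=fit("wrist","tin",c[:2],az,D2); print(r)
E
```

```text
t: 13.45
eef_pos: [0.5162, -0.0826, 0.1435]
ee_rot: [3.136, -0.872, -1.876]
force: [-0.0, -0.1, -0.9]
width: 0.0874
gripper_force: 0.0
[ 0.47792095 -0.20374375  0.        ] [(array([ 0.759, -0.092,  0.055]), 'tin_center', 'top'), (array([ 0.322, -0.166,  0.062]), 'tin_center', 'top'), (array([ 0.656, -0.178,  0.059]), 'tin_center', 'top'), (array([ 0.477, -0.2  ,  0.045]), 'tin_center', 'top'), (array([ 0.362, -0.03 ,  0.057]), 'tin_center', 'top'), (array([ 0.518, -0.451, -0.   ]), 'tin_center', 'top'), (array([ 0.765, -0.092, -0.001]), 'tin_lid', 'top'), (array([ 0.46 , -0.257,  0.04 ]), 'tin_lid', 'top'), (array([ 0.654, -0.175, -0.   ]), 'tin_lid', 'top'), (array([ 0.324, -0.165,  0.001]), 'tin_lid', 'top'), (array([ 0.355, -0.03 ,  0.001]), 'tin_lid', 'top')]
(array([ 0.4755, -0.2031, 72.2534]), np.float64(0.95), np.float64(3.5))
```

Run:
```python
from h import *
az=72.2; c=np.array([.4765,-.2025,.042])
g=gp(c,az,(-.004,.034))
for t in (40,30,20,10,0,-10,-20,-30,-40):
    R=toolR(az+90,az,t); print(t,rel(R,g-R[:,2]*(.13+.03*np.cos(np.radians(t*2)))))
```

```text
40 (array([5.17, 0.07, 2.67]), array([  0.2, -10. ,   0.2]))
30 (array([7.47, 0.08, 2.28]), array([  0.3, -20. ,   0.2]))
20 (array([9.86, 0.09, 2.52]), array([  0.3, -30. ,   0.1]))
10 (array([12.11,  0.1 ,  3.46]), array([  0.3, -40. ,   0.1]))
0 (array([13.96,  0.1 ,  5.07]), array([  0.3, -50. ,   0.1]))
-10 (array([15.22,  0.09,  7.18]), array([  0.3, -60. ,   0.1]))
-20 (array([15.75,  0.09,  9.56]), array([  0.3, -70. ,   0. ]))
-30 (array([15.57,  0.08, 11.95]), array([  0.3, -80. ,   0. ]))
-40 (array([14.78,  0.06, 14.14]), array([  0.3, -90. ,  -0. ]))
```

```bash
python3 -m crank '[{"dx":4.8,"dy":0.1,"dz":1.5,"wx":0.2,"wy":-10,"wz":0.2},{"dx":7.5,"dy":0.1,"dz":2.3,"wx":0.3,"wy":-20,"wz":0.2},{"dx":9.9,"dy":0.1,"dz":2.5,"wx":0.3,"wy":-30,"wz":0.1},{"dx":12.1,"dy":0.1,"dz":3.5,"wx":0.3,"wy":-40,"wz":0.1},{"dx":14,"dy":0.1,"dz":5.1,"wx":0.3,"wy":-50,"wz":0.1},{"dx":15.2,"dy":0.1,"dz":7.2,"wx":0.3,"wy":-60,"wz":0.1},{"dx":15.75,"dy":0.1,"dz":9.5,"wx":0.3,"wy":-70,"wz":0},{"dx":15.6,"dy":0.1,"dz":12,"wx":0.3,"wy":-80,"wz":0},{"dx":14.8,"dy":0.1,"dz":14.1,"wx":0.3,"wy":-90,"wz":0},{"dx":14.8,"dy":0.1,"dz":14.1,"wx":0.3,"wy":-90,"wz":0}]' 8.76
python3 - <<'E'
from h import *
s=arm.get_state(); print(s["q"].round(3))
az=72.2; c=np.array([.4765,-.2025,.042])
print(fit("wrist","tin",c[:2],az,(.112,.062,.084)))
R=toolR(az+90,az,-40); print(rel(R,gp(c,az,(-.004,.034))))
E
```

```text
t: 15.1
eef_pos: [0.4495, -0.2791, 0.1593]
ee_rot: [3.126, 0.705, -1.899]
force: [-0.2, 0.8, 0.4]
width: 0.0875
gripper_force: 0.0
[-0.695  0.421 -0.015 -0.646 -1.472  0.552]
(array([ 0.4772, -0.1969, 72.5458]), np.float64(0.961), np.float64(6.3))
(array([-0.09, -0.07, 13.46]), array([ 0.1,  0. , -0.2]))
```

```bash
python3 -m crank '[{"dx":0,"dy":0,"dz":1.5,"wx":0,"wy":0,"wz":0},{"dx":-0.1,"dy":0,"dz":4,"wx":0,"wy":0,"wz":0},{"dx":-0.2,"dy":-0.1,"dz":6.5,"wx":0,"wy":0,"wz":0},{"dx":-0.2,"dy":-0.1,"dz":9,"wx":0,"wy":0,"wz":0},{"dx":-0.2,"dy":-0.1,"dz":11,"wx":0,"wy":0,"wz":0},{"dx":-0.2,"dy":-0.1,"dz":12.5,"wx":0,"wy":0,"wz":0},{"dx":-0.2,"dy":-0.1,"dz":13.2,"wx":0,"wy":0,"wz":0},{"dx":-0.2,"dy":-0.1,"dz":13.5,"wx":0,"wy":0,"wz":0},{"dx":-0.2,"dy":-0.1,"dz":13.5,"wx":0,"wy":0,"wz":0},{"dx":-0.2,"dy":-0.1,"dz":13.5,"wx":0,"wy":0,"wz":0}]' 8.76 && python3 -m crank '[{"dx":0,"dy":0,"dz":0,"wx":0,"wy":0,"wz":0},{"dx":0,"dy":0,"dz":0,"wx":0,"wy":0,"wz":0},{"dx":0,"dy":0,"dz":0,"wx":0,"wy":0,"wz":0},{"dx":0,"dy":0,"dz":0,"wx":0,"wy":0,"wz":0},{"dx":0,"dy":0,"dz":0,"wx":0,"wy":0,"wz":0},{"dx":0,"dy":0,"dz":0,"wx":0,"wy":0,"wz":0},{"dx":0,"dy":0,"dz":0,"wx":0,"wy":0,"wz":0},{"dx":0,"dy":0,"dz":0,"wx":0,"wy":0,"wz":0},{"dx":0,"dy":0,"dz":0,"wx":0,"wy":0,"wz":0},{"dx":0,"dy":0,"dz":0,"wx":0,"wy":0,"wz":0}]' 6 45
python3 - <<'E'
from h import *
s=arm.get_state(); az=72.2; c=np.array([.4767,-.2005,0]); g=s["eef_pos"]-Ro.from_euler("xyz",s["ee_rot"]).as_matrix()[:,2]*.0188
print(s["force"],s["q"].round(2),"grip off",(g-c)@dirv(az),(g-c)@dirv(az+90),g[2])
arc(c+dirv(az)*.056,az,90,16,.0005)
E
```

```text
t: 16.45
eef_pos: [0.4808, -0.1934, 0.0639]
ee_rot: [-3.141, 0.698, -1.881]
force: [-0.1, -0.2, 0.2]
width: 0.0874
gripper_force: 0.0
t: 17.7
eef_pos: [0.4804, -0.1928, 0.0637]
ee_rot: [3.141, 0.698, -1.881]
force: [-5.1, -1.1, 4.4]
width: 0.0618
gripper_force: 45.0
[-5.08409513 -1.06044126  4.39869821] [-0.56  0.48 -0.17 -0.72 -1.23  0.61] grip off -0.003588417594651233 -0.0011374689093178183 0.07811028502569094
[-0.79 -0.    0.06] [-0.   5.6  0. ]
[-1.57 -0.    0.2 ] [-0.  11.2  0. ]
[-2.32 -0.    0.44] [-0.  16.9  0. ]
[-3.03 -0.    0.74] [-0.  22.5  0. ]
[-3.72 -0.    1.11] [-0.  28.1  0. ]
[-4.36 -0.    1.55] [-0.  33.7  0. ]
[-4.96 -0.    2.05] [-0.  39.4  0. ]
[-5.51 -0.    2.61] [-0. 45.  0.]
[-6.   -0.01  3.22] [-0.  50.6  0. ]
[-6.43 -0.01  3.87] [-0.  56.2  0. ]
[-6.79 -0.01  4.56] [-0.  61.9  0. ]
[-7.08 -0.01  5.28] [-0.  67.5  0.1]
[-7.3  -0.01  6.03] [-0.  73.1  0.1]
[-7.45 -0.01  6.8 ] [-0.  78.7  0.1]
[-7.52 -0.01  7.57] [-0.  84.4  0.1]
[-7.48 -0.01  8.39] [-0.  90.   0.1]
```

```bash
python3 -m crank '[{"dx":-0.79,"dy":0,"dz":0.06,"wx":0,"wy":5.6,"wz":0},{"dx":-1.57,"dy":0,"dz":0.2,"wx":0,"wy":11.2,"wz":0},{"dx":-2.32,"dy":0,"dz":0.44,"wx":0,"wy":16.9,"wz":0},{"dx":-3.03,"dy":0,"dz":0.74,"wx":0,"wy":22.5,"wz":0},{"dx":-3.72,"dy":0,"dz":1.11,"wx":0,"wy":28.1,"wz":0},{"dx":-4.36,"dy":0,"dz":1.55,"wx":0,"wy":33.7,"wz":0},{"dx":-4.96,"dy":0,"dz":2.05,"wx":0,"wy":39.4,"wz":0},{"dx":-5.51,"dy":0,"dz":2.61,"wx":0,"wy":45,"wz":0},{"dx":-6,"dy":0,"dz":3.22,"wx":0,"wy":50.6,"wz":0},{"dx":-6.43,"dy":0,"dz":3.87,"wx":0,"wy":56.2,"wz":0}]'
cat > chk.py <<'E'
from h import *
s=arm.get_state(); az=72.2; c=np.array([.4767,-.2005,0]); R=Ro.from_euler("xyz",s["ee_rot"]).as_matrix();g=s["eef_pos"]-R[:,2]*.0188
d=dirv(az);z=-R[:,2]; th=np.degrees(np.arctan2(z@d,z[2])); print("tilt",th,s["q"].round(2),s["force"],(g-c)@d,g[2])
print(rel(toolR(az+90,az,50),c+d*(.056+.078)+Z*(.056+.0036)))
arc(c+d*.056,az,50-th,6,0)
E
python3 chk.py
```

```text
t: 18.95
eef_pos: [0.5037, -0.121, 0.0748]
ee_rot: [-3.14, -0.284, -1.881]
force: [-0.1, -0.6, -5.1]
width: 0.0616
gripper_force: 45.0
tilt 16.250857091994106 [ 0.31  0.3  -0.63  0.31 -0.83 -0.85] [-0.14066728 -0.57903195 -5.11572927] 0.08924636801617059 0.09286763015048577
(array([-4.18,  0.14,  1.62]), array([-0.1, 33.7, -0. ]))
[-0.78  0.    0.1 ] [-0.   5.6 -0. ]
[-1.54  0.    0.27] [-0.  11.2 -0. ]
[-2.29  0.    0.52] [-0.  16.9 -0. ]
[-3.    0.    0.83] [-0.  22.5 -0. ]
[-3.69  0.    1.22] [-0.  28.1 -0. ]
[-4.33  0.    1.67] [-0.  33.7 -0. ]
```

```bash
python3 -m crank '[{"dx":-0.78,"dy":0,"dz":0.08,"wx":0,"wy":5.6,"wz":0},{"dx":-1.54,"dy":0,"dz":0.25,"wx":0,"wy":11.2,"wz":0},{"dx":-2.29,"dy":0,"dz":0.5,"wx":0,"wy":16.9,"wz":0},{"dx":-3,"dy":0,"dz":0.8,"wx":0,"wy":22.5,"wz":0},{"dx":-3.45,"dy":0,"dz":1.05,"wx":0,"wy":26,"wz":0},{"dx":-3.8,"dy":0,"dz":1.28,"wx":0,"wy":29,"wz":0},{"dx":-4.1,"dy":0,"dz":1.46,"wx":0,"wy":31.5,"wz":0},{"dx":-4.25,"dy":0,"dz":1.6,"wx":0,"wy":33,"wz":0},{"dx":-4.3,"dy":0,"dz":1.64,"wx":0,"wy":33.7,"wz":0},{"dx":-4.3,"dy":0,"dz":1.64,"wx":0,"wy":33.7,"wz":0}]'
python3 chk.py | head -2
```

```text
t: 20.2
eef_pos: [0.514, -0.0876, 0.0471]
ee_rot: [3.141, -0.871, -1.881]
force: [0.1, 0.7, -4.7]
width: 0.0618
gripper_force: 45.0
tilt 49.88119604994853 [ 0.56  0.62 -0.59  0.56 -1.16 -1.32] [ 0.07598192  0.68836091 -4.70909381] 0.13326588414126395 0.05923671707121961
(array([-0.02,  0.1 , -0.08]), array([0. , 0.1, 0. ]))
```

```bash
python3 -m crank '[{"dx":-0.03,"dy":0,"dz":0.03,"wx":0,"wy":0.1,"wz":0},{"dx":-0.06,"dy":0,"dz":0.05,"wx":0,"wy":0.1,"wz":0},{"dx":-0.08,"dy":0,"dz":0.07,"wx":0,"wy":0.1,"wz":0},{"dx":-0.11,"dy":0,"dz":0.1,"wx":0,"wy":0.1,"wz":0},{"dx":-0.13,"dy":0,"dz":0.11,"wx":0,"wy":0.1,"wz":0},{"dx":-0.15,"dy":0,"dz":0.13,"wx":0,"wy":0.1,"wz":0},{"dx":-0.15,"dy":0,"dz":0.13,"wx":0,"wy":0.1,"wz":0},{"dx":-0.15,"dy":0,"dz":0.13,"wx":0,"wy":0.1,"wz":0},{"dx":-0.15,"dy":0,"dz":0.13,"wx":0,"wy":0.1,"wz":0},{"dx":-0.15,"dy":0,"dz":0.13,"wx":0,"wy":0.1,"wz":0}]'
```

```text
t: 21.45
eef_pos: [0.5144, -0.0873, 0.0464]
ee_rot: [-3.141, -0.874, -1.881]
force: [-3.9, 3.8, 4.9]
width: 0.0614
gripper_force: 45.0
```

```bash
python3 -m crank '[{"dx":0,"dy":0,"dz":0,"wx":0,"wy":0,"wz":0},{"dx":0,"dy":0,"dz":0,"wx":0,"wy":0,"wz":0},{"dx":0,"dy":0,"dz":0,"wx":0,"wy":0,"wz":0},{"dx":0,"dy":0,"dz":0,"wx":0,"wy":0,"wz":0},{"dx":0,"dy":0,"dz":-2,"wx":0,"wy":0,"wz":0},{"dx":0,"dy":0,"dz":-4.5,"wx":0,"wy":0,"wz":0},{"dx":0,"dy":0,"dz":-8,"wx":0,"wy":0,"wz":0},{"dx":0,"dy":0,"dz":-12,"wx":0,"wy":0,"wz":0},{"dx":0,"dy":0,"dz":-15,"wx":0,"wy":0,"wz":0},{"dx":0,"dy":0,"dz":-17,"wx":0,"wy":0,"wz":0}]' 8.76
python3 - <<'E'
from h import *
az=72.2; c=np.array([.4767,-.2005,0])+dirv(az)*.098
im=arm.grab_frame("wrist"); cv2.imwrite("pics/w5.png",im[:,:,::-1])
print(c); v,*o=fit("wrist","tin",c[:2],az); print(v,o)
print([ (np.round(d["centre"],3),q) for cam in("top","wrist") if arm.grab_frame(cam) is not None for q in("tin","tin_lid") for d in arm.mark_of(cam,q)])
az=v[2]; c=np.array([v[0],v[1],.056]); g=gp(c,az,(-.028,.012))
for t in (40,30,20,10,0,-10,-20,-30,-40,-45):
    R=toolR(az+90,az,t); print(t,rel(R,g-R[:,2]*(.14+.03*np.cos(np.radians(t*2)))))
E
```

```text
t: 22.7
eef_pos: [0.5548, 0.0379, 0.1557]
ee_rot: [-3.14, -0.872, -1.881]
force: [1.3, -0.5, -0.5]
width: 0.0877
gripper_force: 0.0
[ 0.50665814 -0.10719132  0.        ]
[ 0.5058 -0.109  71.8739] [np.float64(0.932), np.float64(7.4)]
[(array([ 0.323, -0.164,  0.112]), 'tin'), (array([ 0.355, -0.033,  0.115]), 'tin'), (array([ 0.657, -0.18 ,  0.116]), 'tin'), (array([ 0.764, -0.094,  0.113]), 'tin'), (array([ 0.653, -0.17 ,  0.   ]), 'tin_lid'), (array([ 0.354, -0.029,  0.   ]), 'tin_lid'), (array([ 0.508, -0.11 ,  0.115]), 'tin_lid'), (array([ 0.767, -0.089, -0.   ]), 'tin_lid'), (array([ 0.324, -0.166,  0.002]), 'tin_lid'), (array([ 0.327, -0.163,  0.11 ]), 'tin'), (array([ 0.505, -0.105, -0.002]), 'tin'), (array([ 0.362, -0.028,  0.112]), 'tin'), (array([ 0.509, -0.113,  0.112]), 'tin_lid')]
40 (array([7.18, 0.11, 6.96]), array([ -0.2, -10.1,   0.2]))
30 (array([9.64, 0.12, 6.62]), array([ -0.2, -20.1,   0.3]))
20 (array([12.2 ,  0.13,  6.93]), array([ -0.2, -30.1,   0.3]))
10 (array([14.59,  0.14,  7.98]), array([ -0.1, -40.1,   0.3]))
0 (array([16.57,  0.16,  9.7 ]), array([ -0.1, -50.1,   0.3]))
-10 (array([17.92,  0.17, 11.95]), array([ -0.1, -60.1,   0.3]))
-20 (array([18.53,  0.18, 14.49]), array([ -0.1, -70.1,   0.3]))
-30 (array([18.39,  0.19, 17.06]), array([ -0. , -80.1,   0.3]))
-40 (array([17.62,  0.2 , 19.42]), array([ -0. , -90.1,   0.4]))
-45 (array([17.05,  0.2 , 20.48]), array([  0. , -95.1,   0.4]))
```

View pics/w5.png

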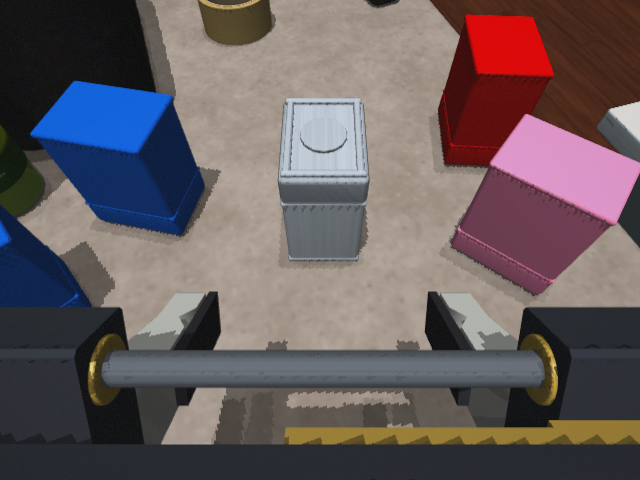

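The tin stands lid up at about (323,180), with its boss visible and the look-alikes untouched. Next I swing round to its card side.

```bash
python3 -m crank '[{"dx":5.2,"dy":0.1,"dz":3.5,"wx":0,"wy":-10,"wz":0.2},{"dx":9.6,"dy":0.1,"dz":6.6,"wx":0,"wy":-20,"wz":0.3},{"dx":12.2,"dy":0.1,"dz":6.9,"wx":0,"wy":-30,"wz":0.3},{"dx":14.6,"dy":0.1,"dz":8,"wx":0,"wy":-40,"wz":0.3},{"dx":16.6,"dy":0.15,"dz":9.7,"wx":0,"wy":-50,"wz":0.3},{"dx":17.9,"dy":0.15,"dz":12,"wx":0,"wy":-60,"wz":0.3},{"dx":18.5,"dy":0.2,"dz":14.5,"wx":0,"wy":-70,"wz":0.3},{"dx":18.4,"dy":0.2,"dz":17,"wx":0,"wy":-80,"wz":0.3},{"dx":17.6,"dy":0.2,"dz":19.4,"wx":0,"wy":-90,"wz":0.4},{"dx":16.5,"dy":0.2,"dz":21.5,"wx":0,"wy":-100,"wz":0.4}]' 8.76
python3 - <<'E'
from h import *
print(arm.get_state()["q"].round(2))
v=fit("wrist","tin",(.506,-.108),72); print(v); az=v[0][2]
print("red",fit("top","tin",(.324,-.163),72)[0])
c=np.array([.506,(v[0][1]-.109)/2,.056])
R=toolR(az+90,az,-50); g=gp(c,az,(-.027,.008)); print(rel(R,g-R[:,2]*.1),rel(R,g))
E
```

```text
t: 24.4
eef_pos: [0.4699, -0.2223, 0.1436]
ee_rot: [-3.135, 0.877, -1.884]
force: [1.3, -0.4, -0.2]
width: 0.0871
gripper_force: 0.0
[-0.71  0.48 -0.04 -0.8  -1.5   0.64]
(array([ 0.5068, -0.103 , 73.5233]), np.float64(0.955), np.float64(3.1))
red [ 0.3261 -0.164  67.1508]
(array([-0.25, -0.23,  4.02]), array([-1.2,  0.1, -1.5])) (array([-0.23, -0.02, 14.01]), array([-1.2,  0.1, -1.5]))
```

```bash
python3 -m crank '[{"dx":0,"dy":0,"dz":1.5,"wx":0,"wy":0,"wz":0},{"dx":-0.1,"dy":0,"dz":4,"wx":-0.3,"wy":0,"wz":-0.3},{"dx":-0.2,"dy":0,"dz":6.5,"wx":-0.6,"wy":0,"wz":-0.6},{"dx":-0.2,"dy":0,"dz":9,"wx":-0.6,"wy":0,"wz":-0.7},{"dx":-0.2,"dy":0,"dz":11,"wx":-0.6,"wy":0,"wz":-0.7},{"dx":-0.2,"dy":0,"dz":12.5,"wx":-0.6,"wy":0,"wz":-0.7},{"dx":-0.2,"dy":0,"dz":13.4,"wx":-0.6,"wy":0,"wz":-0.7},{"dx":-0.2,"dy":0,"dz":13.8,"wx":-0.6,"wy":0,"wz":-0.7},{"dx":-0.2,"dy":0,"dz":13.8,"wx":-0.6,"wy":0,"wz":-0.7},{"dx":-0.2,"dy":0,"dz":13.8,"wx":-0.6,"wy":0,"wz":-0.7}]' 8.76 && python3 -m crank '[{"dx":0,"dy":0,"dz":0,"wx":0,"wy":0,"wz":0},{"dx":0,"dy":0,"dz":0,"wx":0,"wy":0,"wz":0},{"dx":0,"dy":0,"dz":0,"wx":0,"wy":0,"wz":0},{"dx":0,"dy":0,"dz":0,"wx":0,"wy":0,"wz":0},{"dx":0,"dy":0,"dz":0,"wx":0,"wy":0,"wz":0},{"dx":0,"dy":0,"dz":0,"wx":0,"wy":0,"wz":0},{"dx":0,"dy":0,"dz":0,"wx":0,"wy":0,"wz":0},{"dx":0,"dy":0,"dz":0,"wx":0,"wy":0,"wz":0},{"dx":0,"dy":0,"dz":0,"wx":0,"wy":0,"wz":0},{"dx":0,"dy":0,"dz":0,"wx":0,"wy":0,"wz":0}]' 6 30
cat >> h.py <<'E'
def grip():
    s=arm.get_state(); R=Ro.from_euler("xyz",s["ee_rot"]).as_matrix(); return s["eef_pos"]-R[:,2]*.0188,R
E
python3 - <<'E'
from h import *
g,R=grip(); az=np.degrees(np.arctan2(R[1,1],R[0,1]))-90; c=np.array([.506,-.107,0]); print("az",az,g,"off",(g-c)@dirv(az),(g-c)@dirv(az+90),arm.get_state()["force"])
# rack: combine
arm.grab_frame("top"); arm.grab_frame("scene")
L=[];Q=[]
for cam in("top","scene"):
    for q,A in(("tin_left",[.595,.232]),("tin_right",[.698,.11]),("rack",[.648,.17])):
        print(cam,q,[np.round(d["centre"],4) for d in arm.mark_of(cam,q) if np.hypot(*(np.array(d["centre"])[:2]-A))<.03])
# rack direction from brown pixels in top view, near rack
im=arm.grab_frame("top"); cv2.imwrite("pics/rack.png",cv2.resize(im[130:250,170:290],(600,600),interpolation=cv2.INTER_CUBIC)[:,:,::-1])
k=arm.calibration("top"); print(proj(k,np.array([[.648,.17,.062]])))
E
```

```text
t: 25.85
eef_pos: [0.5031, -0.1194, 0.0561]
ee_rot: [-3.136, 0.872, -1.868]
force: [1.2, 0.3, 0.2]
width: 0.0878
gripper_force: 0.0
t: 27.1
eef_pos: [0.5033, -0.1189, 0.0561]
ee_rot: [-3.136, 0.873, -1.867]
force: [4.2, -2.2, 3.1]
width: 0.0619
gripper_force: 30.0
az 72.78298876609531 [ 0.49898664 -0.13268628  0.06814163] off -0.02661118572914259 -0.0009038258381126631 [ 4.22522492 -2.15841896  3.08639204]
top tin_left [array([0.5929, 0.2343, 0.0035])]
top tin_right [array([0.6949, 0.1092, 0.003 ])]
top rack [array([0.6503, 0.1705, 0.0031])]
scene tin_left [array([0.5962, 0.2278, 0.0027])]
scene tin_right [array([ 0.6973,  0.1085, -0.0013])]
scene rack [array([0.6444, 0.1722, 0.0029])]
[[234.89443467 193.46699969]]
```

View pics/rack.png

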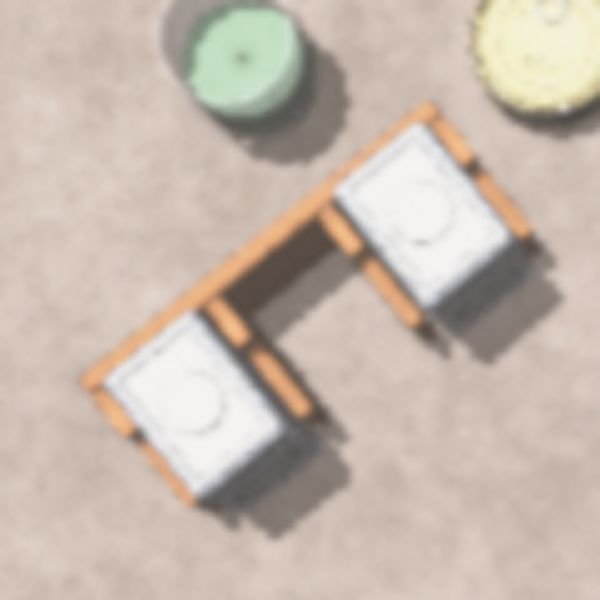

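The crop shows the rack's four partition tips at about (193,500), (303,411), (416,321) and (524,232) in the 5x crop. The middle bay is empty.

Run:
```python
from h import *
k=arm.calibration("top"); W=np.array(k["world_from_camera"])
def w(u,v,z):
    r=W[:3,:3]@[(u-k["cx"])/k["fx"],(v-k["cy"])/k["fy"],1]; return W[:3,3]+r*(z-W[2,3])/r[2]
P=np.array([w(169.6+x/5,129.6+y/5,.062) for x,y in((193,500),(303,411),(416,321),(524,232))])
m=P.mean(0); s=np.array([1.5,.5,-.5,-1.5]); d=(s[:,None]*(P-m)).sum(0)/5; print(P.round(4).tolist(),"pitch",np.linalg.norm(d))
az=np.degrees(np.arctan2(d[1],d[0]))-90; print("rack az",az,"origin",m+dirv(az)*.035)
```

```text
[[0.5496, 0.2434, 0.062], [0.5975, 0.1831, 0.062], [0.6462, 0.1207, 0.062], [0.6946, 0.0608, 0.062]] pitch 0.07783512687434674
rack az 38.40802713209021 origin [0.64939595 0.17375415 0.062     ]
```

```bash
cat > path.py <<'E'
from h import *
import sys
def path(cur,wps,ns,up=0):
    """cur, wps: tin (x,y,yaw); rigid tool rows (yaw about z only)"""
    s=arm.get_state(); R0=Ro.from_euler("xyz",s["ee_rot"]).as_matrix(); p0=s["eef_pos"]; a=np.array(cur); c0=np.array([cur[0],cur[1],0])
    for w,n in zip(wps,ns):
        for i in range(1,n+1):
            v=a+(np.array(w)-a)*i/n; T=Ro.from_euler("z",v[2]-cur[2],degrees=True).as_matrix()
            p=np.array([v[0],v[1],up])+T@(p0-c0)
            print(v.round(3),np.round(R0.T@(p-p0)*100,2),np.round(Ro.from_matrix(R0.T@T@R0).as_rotvec(degrees=True),1))
        a=np.array(w)
E
python3 -c "
from path import *
path((.506,-.107,72.8),[(.56,-.05,60),(.583,.02,46)],[5,5],.0003)"
```

```text
[ 0.517 -0.096 70.24 ] [-0.92 -0.64  1.06] [2.  0.  1.6]
[ 0.528 -0.084 67.68 ] [-1.83 -1.28  2.14] [3.9 0.  3.3]
[ 0.538 -0.073 65.12 ] [-2.73 -1.92  3.22] [5.9 0.  4.9]
[ 5.490e-01 -6.100e-02  6.256e+01] [-3.64 -2.56  4.3 ] [7.8 0.  6.6]
[ 5.6e-01 -5.0e-02  6.0e+01] [-4.55 -3.2   5.39] [9.8 0.  8.2]
[ 5.65e-01 -3.60e-02  5.72e+01] [-5.5  -3.16  6.53] [11.9  0.1 10. ]
[ 5.69e-01 -2.20e-02  5.44e+01] [-6.46 -3.13  7.67] [14.1  0.1 11.8]
[ 5.74e-01 -8.00e-03  5.16e+01] [-7.42 -3.1   8.81] [16.2  0.1 13.6]
[5.78e-01 6.00e-03 4.88e+01] [-8.38 -3.07  9.95] [18.4  0.1 15.4]
[5.83e-01 2.00e-02 4.60e+01] [-9.34 -3.04 11.09] [20.5  0.1 17.2]
```

```bash
python3 -m crank '[{"dx":-0.92,"dy":-0.64,"dz":1.06,"wx":2,"wy":0,"wz":1.6},{"dx":-1.83,"dy":-1.28,"dz":2.14,"wx":3.9,"wy":0,"wz":3.3},{"dx":-2.73,"dy":-1.92,"dz":3.22,"wx":5.9,"wy":0,"wz":4.9},{"dx":-3.64,"dy":-2.56,"dz":4.3,"wx":7.8,"wy":0,"wz":6.6},{"dx":-4.55,"dy":-3.2,"dz":5.39,"wx":9.8,"wy":0,"wz":8.2},{"dx":-5.5,"dy":-3.16,"dz":6.53,"wx":11.9,"wy":0.1,"wz":10},{"dx":-6.46,"dy":-3.13,"dz":7.67,"wx":14.1,"wy":0.1,"wz":11.8},{"dx":-7.42,"dy":-3.1,"dz":8.81,"wx":16.2,"wy":0.1,"wz":13.6},{"dx":-8.38,"dy":-3.07,"dz":9.95,"wx":18.4,"wy":0.1,"wz":15.4},{"dx":-9.34,"dy":-3.04,"dz":11.09,"wx":20.5,"wy":0.1,"wz":17.2}]'
cat > est.py <<'E'
from path import *
g,R=grip(); az=np.degrees(np.arctan2(R[1,1],R[0,1]))-90; c=g+dirv(az)*.0266-dirv(az+90)*-.0009
print("tin",c[:2].round(4),az.round(2),"gz",g[2].round(4),arm.get_state()["force"].round(1),arm.get_state()["q"].round(2))
E
python3 -c "
from est import *
path((c[0],c[1],az),[(.563,.103,39)],[8],0.0003)"
```

```text
t: 28.8
eef_pos: [0.5736, 0.0107, 0.0559]
ee_rot: [-3.138, 0.871, -2.336]
force: [-2.0, -5.2, 4.6]
width: 0.0621
gripper_force: 30.0
tin [0.5814 0.0201] 45.99 gz 0.068 [-2.  -5.2  4.6] [-0.35  0.38 -0.42 -1.26 -0.82  0.52]
[5.7900e-01 3.0000e-02 4.5116e+01] [-0.4   0.9   0.43] [0.7 0.  0.6]
[5.7700e-01 4.1000e-02 4.4242e+01] [-0.78  1.81  0.87] [1.3 0.  1.1]
[ 0.575  0.051 43.369] [-1.16  2.71  1.32] [2.  0.  1.7]
[ 0.572  0.062 42.495] [-1.53  3.62  1.76] [2.7 0.  2.3]
[ 0.57   0.072 41.621] [-1.91  4.52  2.21] [3.3 0.  2.8]
[ 0.568  0.082 40.747] [-2.29  5.43  2.65] [4.  0.  3.4]
[ 0.565  0.093 39.874] [-2.67  6.33  3.1 ] [4.7 0.  3.9]
[ 0.563  0.103 39.   ] [-3.05  7.23  3.55] [5.3 0.  4.5]
```

```bash
python3 -m crank '[{"dx":-0.4,"dy":0.9,"dz":0.43,"wx":0.7,"wy":0,"wz":0.6},{"dx":-0.78,"dy":1.81,"dz":0.87,"wx":1.3,"wy":0,"wz":1.1},{"dx":-1.16,"dy":2.71,"dz":1.32,"wx":2,"wy":0,"wz":1.7},{"dx":-1.53,"dy":3.62,"dz":1.76,"wx":2.7,"wy":0,"wz":2.3},{"dx":-1.91,"dy":4.52,"dz":2.21,"wx":3.3,"wy":0,"wz":2.8},{"dx":-2.29,"dy":5.43,"dz":2.65,"wx":4,"wy":0,"wz":3.4},{"dx":-2.67,"dy":6.33,"dz":3.1,"wx":4.7,"wy":0,"wz":3.9},{"dx":-3.05,"dy":7.23,"dz":3.55,"wx":5.3,"wy":0,"wz":4.5},{"dx":-3.05,"dy":7.23,"dz":3.55,"wx":5.3,"wy":0,"wz":4.5},{"dx":-3.05,"dy":7.23,"dz":3.55,"wx":5.3,"wy":0,"wz":4.5}]'
python3 - <<'E'
from est import *
im=arm.grab_frame("wrist"); t=arm.grab_frame("top")
cv2.imwrite("pics/w6.png",np.hstack([cv2.resize(im,(400,300)),cv2.resize(t[140:260,170:330],(400,300),interpolation=cv2.INTER_CUBIC)])[:,:,::-1])
print(fit("top","tin",c[:2],az))
for cam in("top","wrist"): print(cam,[(q,np.round(d["centre"],4)) for q in ("tin_center","tin_lid","rack","tin_left","tin_right") for d in arm.mark_of(cam,q) if np.hypot(*(np.array(d["centre"])[:2]-[.6,.14]))<.12])
E
```

```text
t: 30.05
eef_pos: [0.5555, 0.0945, 0.0566]
ee_rot: [-3.137, 0.873, -2.456]
force: [-0.3, -0.8, -4.8]
width: 0.0619
gripper_force: 30.0
tin [0.5644 0.1029] 39.1 gz 0.0687 [-0.3 -0.8 -4.8] [-0.2   0.3  -0.55 -1.47 -0.64  0.54]
(array([ 0.5668,  0.1042, 38.5243]), np.float64(0.915), np.float64(2.2))
top [('tin_center', array([0.5618, 0.1076, 0.0565])), ('tin_lid', array([0.6977, 0.1115, 0.0016])), ('rack', array([ 0.6483,  0.1709, -0.0015])), ('tin_left', array([ 0.5918,  0.2339, -0.0006])), ('tin_right', array([0.6977, 0.1144, 0.0048]))]
wrist [('tin_left', array([ 0.5982,  0.2309, -0.0018])), ('tin_right', array([0.6975, 0.1115, 0.0008]))]
```

View pics/w6.png

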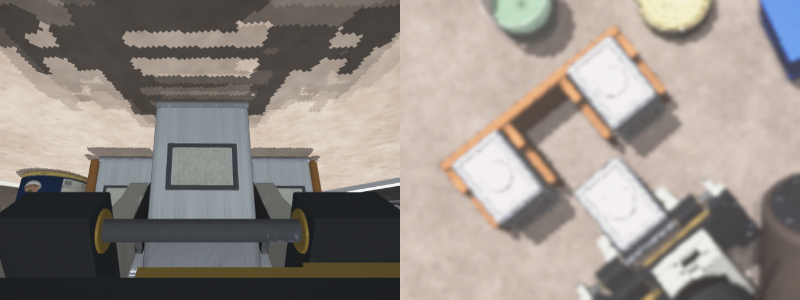

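The wrist view shows the card holder facing the gripper at (202,165), so the orientation is right. The top view shows the tin lined up with the empty bay. Now I insert it partway.

```bash
python3 -c "
from est import *
path((c[0],c[1],az),[(.5827,.1199,38.7),(.6162,.1467,38.7)],[3,6],-0.0003)"
```

```text
tin [0.5643 0.103 ] 39.07 gz 0.0687 [ 0.1  0.  -4.2] [-0.2   0.3  -0.55 -1.47 -0.64  0.54]
[ 0.57   0.109 38.95 ] [-0.51  0.05  0.66] [0.1 0.  0.1]
[ 0.577  0.114 38.825] [-1.05  0.11  1.29] [0.2 0.  0.2]
[ 0.583  0.12  38.7  ] [-1.58  0.16  1.93] [0.3 0.  0.2]
[ 0.588  0.124 38.7  ] [-2.04  0.16  2.48] [0.3 0.  0.2]
[ 0.594  0.129 38.7  ] [-2.5   0.15  3.03] [0.3 0.  0.2]
[ 0.599  0.133 38.7  ] [-2.96  0.15  3.57] [0.3 0.  0.2]
[ 0.605  0.138 38.7  ] [-3.42  0.14  4.12] [0.3 0.  0.2]
[ 0.611  0.142 38.7  ] [-3.88  0.14  4.67] [0.3 0.  0.2]
[ 0.616  0.147 38.7  ] [-4.34  0.13  5.22] [0.3 0.  0.2]
```

```bash
python3 -m crank '[{"dx":-0.51,"dy":0.05,"dz":0.66,"wx":0.1,"wy":0,"wz":0.1},{"dx":-1.05,"dy":0.11,"dz":1.29,"wx":0.2,"wy":0,"wz":0.2},{"dx":-1.58,"dy":0.16,"dz":1.93,"wx":0.3,"wy":0,"wz":0.2},{"dx":-1.8,"dy":0.16,"dz":2.2,"wx":0.3,"wy":0,"wz":0.2},{"dx":-2.04,"dy":0.16,"dz":2.48,"wx":0.3,"wy":0,"wz":0.2},{"dx":-2.25,"dy":0.16,"dz":2.75,"wx":0.3,"wy":0,"wz":0.2},{"dx":-2.5,"dy":0.15,"dz":3.03,"wx":0.3,"wy":0,"wz":0.2},{"dx":-2.75,"dy":0.15,"dz":3.3,"wx":0.3,"wy":0,"wz":0.2},{"dx":-2.96,"dy":0.15,"dz":3.57,"wx":0.3,"wy":0,"wz":0.2},{"dx":-2.96,"dy":0.15,"dz":3.57,"wx":0.3,"wy":0,"wz":0.2}]' - 20
python3 -c "
from est import *
path((c[0],c[1],az),[(.6162,.1467,38.7)],[5],0)
print(arm.get_state()['moment'].round(2))
t=arm.grab_frame('top'); cv2.imwrite('pics/t7.png',cv2.resize(t[150:230,190:290],(750,600),interpolation=cv2.INTER_CUBIC)[:,:,::-1])"
```

```text
t: 32.0
eef_pos: [0.5906, 0.1252, 0.0563]
ee_rot: [-3.137, 0.873, -2.462]
force: [0.2, -0.1, -5.8]
width: 0.0621
gripper_force: 20.0
tin [0.5995 0.1335] 38.73 gz 0.0684 [ 0.2 -0.1 -5.8] [-0.11  0.33 -0.5  -1.49 -0.57  0.48]
[ 0.603  0.136 38.727] [-0.27 -0.    0.33] [0. 0. 0.]
[ 0.606  0.139 38.72 ] [-0.55 -0.01  0.65] [0. 0. 0.]
[ 0.61   0.141 38.713] [-0.82 -0.01  0.98] [0. 0. 0.]
[ 0.613  0.144 38.707] [-1.09 -0.01  1.3 ] [0. 0. 0.]
[ 0.616  0.147 38.7  ] [-1.37 -0.01  1.63] [0. 0. 0.]
[-2.48  3.22 -0.02]
```

View pics/t7.png

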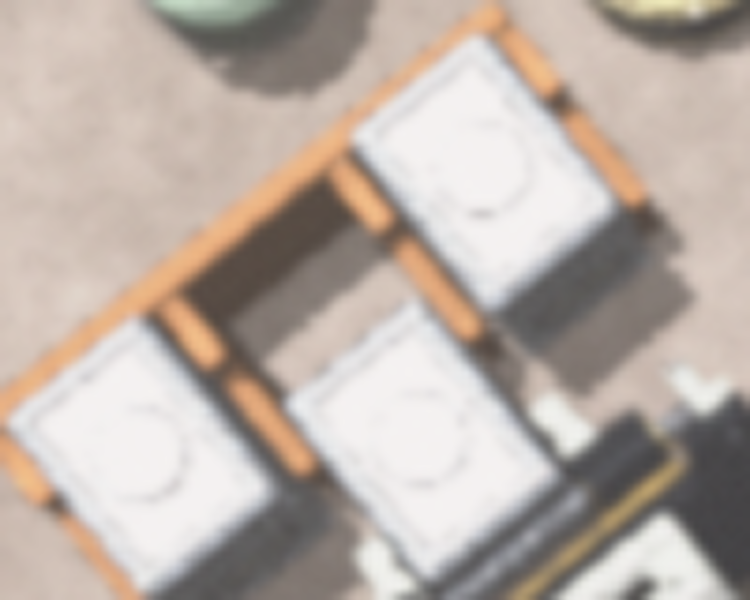

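The tin's front is in the middle bay with even gaps to the partitions, whose tips are near (300,465) and (475,330), and there's no side force. I'll go on a little further, then lower and release.

```bash
python3 -m crank '[{"dx":-0.2,"dy":0,"dz":0.25,"wx":0,"wy":0,"wz":0},{"dx":-0.45,"dy":0,"dz":0.5,"wx":0,"wy":0,"wz":0},{"dx":-0.65,"dy":0,"dz":0.8,"wx":0,"wy":0,"wz":0},{"dx":-0.85,"dy":0,"dz":1.05,"wx":0,"wy":0,"wz":0},{"dx":-1.1,"dy":0,"dz":1.3,"wx":0,"wy":0,"wz":0},{"dx":-1.1,"dy":0,"dz":1.3,"wx":0,"wy":0,"wz":0},{"dx":-1.08,"dy":0,"dz":1.33,"wx":0,"wy":0,"wz":0},{"dx":-1.05,"dy":0,"dz":1.36,"wx":0,"wy":0,"wz":0},{"dx":-1.05,"dy":0,"dz":1.37,"wx":0,"wy":0,"wz":0},{"dx":-1.05,"dy":0,"dz":1.37,"wx":0,"wy":0,"wz":0}]'
python3 est.py
```

```text
t: 33.3
eef_pos: [0.6039, 0.1358, 0.0559]
ee_rot: [-3.137, 0.873, -2.462]
force: [-4.0, -2.0, 2.1]
width: 0.062
gripper_force: 20.0
tin [0.6128 0.1441] 38.73 gz 0.0679 [-4.  -2.   2.1] [-0.08  0.34 -0.47 -1.5  -0.55  0.46]
```

```bash
python3 -m crank '[{"dx":0,"dy":0,"dz":0,"wx":0,"wy":0,"wz":0},{"dx":0,"dy":0,"dz":0,"wx":0,"wy":0,"wz":0},{"dx":0,"dy":0,"dz":0,"wx":0,"wy":0,"wz":0},{"dx":0,"dy":0,"dz":0,"wx":0,"wy":0,"wz":0},{"dx":0,"dy":0,"dz":-1.5,"wx":0,"wy":0,"wz":0},{"dx":0,"dy":0,"dz":-3.5,"wx":0,"wy":0,"wz":0},{"dx":0,"dy":0,"dz":-6,"wx":0,"wy":0,"wz":0},{"dx":0,"dy":0,"dz":-8,"wx":0,"wy":0,"wz":0},{"dx":0,"dy":0,"dz":-9,"wx":0,"wy":0,"wz":0},{"dx":0,"dy":0,"dz":-9,"wx":0,"wy":0,"wz":0}]' 8.76
python3 - <<'E'
from est import *
O=np.array([.649,.173,0]); A=38.7; R=toolR(A+90,A,-50)
v=fit("wrist","tin",(.6128,.1441),A); print(v)
for x in(-.115,-.052):
    print(x,rel(R,O+dirv(A)*x+Z*.04-R[:,2]*arm.grip_point_offset))
E
```

```text
t: 34.55
eef_pos: [0.55, 0.0926, 0.1143]
ee_rot: [-3.135, 0.874, -2.461]
force: [-0.4, -0.3, 0.4]
width: 0.0877
gripper_force: 0.0
tin [0.5589 0.1009] 38.71 gz 0.1264 [-0.4 -0.3  0.4] [-0.11  0.15 -0.54 -1.3  -0.6   0.25]
(array([ 0.615 ,  0.146 , 37.9573]), np.float64(0.965), np.float64(4.2))
-0.115 (array([4.83, 0.09, 5.65]), array([-0.1,  0. ,  0.1]))
-0.052 (array([ 0.78,  0.09, 10.48]), array([-0.1,  0. ,  0.1]))
```

```bash
python3 -m crank '[{"dx":0,"dy":0,"dz":0,"wx":0,"wy":0,"wz":0},{"dx":1,"dy":0,"dz":0.5,"wx":0,"wy":0,"wz":0},{"dx":2,"dy":0,"dz":1.5,"wx":0,"wy":0,"wz":0},{"dx":3,"dy":0,"dz":2.8,"wx":0,"wy":0,"wz":0},{"dx":4,"dy":0.1,"dz":4.2,"wx":0,"wy":0,"wz":0},{"dx":4.8,"dy":0.1,"dz":5.65,"wx":0,"wy":0,"wz":0},{"dx":4.8,"dy":0.1,"dz":5.65,"wx":0,"wy":0,"wz":0},{"dx":4.8,"dy":0.1,"dz":5.65,"wx":0,"wy":0,"wz":0},{"dx":4.8,"dy":0.1,"dz":5.65,"wx":0,"wy":0,"wz":0},{"dx":4.8,"dy":0.1,"dz":5.65,"wx":0,"wy":0,"wz":0}]' 0 20
python3 - <<'E'
from est import *
O=np.array([.649,.173,0]); A=38.7; R=toolR(A+90,A,-50)
for x in(-.09,-.06,-.05,-.045): print(x,rel(R,O+dirv(A)*x+Z*.04-R[:,2]*arm.grip_point_offset))
E
```

```text
t: 35.9
eef_pos: [0.5594, 0.1012, 0.041]
ee_rot: [-3.135, 0.873, -2.461]
force: [-0.2, -0.0, -1.0]
width: 0.0006
gripper_force: 0.0
tin [0.5683 0.1096] 38.74 gz 0.0531 [-0.2 -0.  -1. ] [-0.21  0.34 -0.55 -1.53 -0.64  0.62]
-0.09 (array([-1.51, -0.  ,  1.97]), array([-0.1,  0. ,  0.2]))
-0.06 (array([-3.44, -0.  ,  4.27]), array([-0.1,  0. ,  0.2]))
-0.05 (array([-4.08, -0.  ,  5.03]), array([-0.1,  0. ,  0.2]))
-0.045 (array([-4.4 , -0.  ,  5.42]), array([-0.1,  0. ,  0.2]))
```

Push slowly to TCP x ≈ -0.06, then check forces.

```bash
python3 -m crank '[{"dx":-0.75,"dy":0,"dz":1,"wx":0,"wy":0,"wz":0},{"dx":-1.2,"dy":0,"dz":1.55,"wx":0,"wy":0,"wz":0},{"dx":-1.5,"dy":0,"dz":1.95,"wx":0,"wy":0,"wz":0},{"dx":-1.85,"dy":0,"dz":2.35,"wx":0,"wy":0,"wz":0},{"dx":-2.2,"dy":0,"dz":2.75,"wx":0,"wy":0,"wz":0},{"dx":-2.5,"dy":0,"dz":3.15,"wx":0,"wy":0,"wz":0},{"dx":-2.8,"dy":0,"dz":3.5,"wx":0,"wy":0,"wz":0},{"dx":-3.1,"dy":0,"dz":3.85,"wx":0,"wy":0,"wz":0},{"dx":-3.3,"dy":0,"dz":4.1,"wx":0,"wy":0,"wz":0},{"dx":-3.45,"dy":0,"dz":4.27,"wx":0,"wy":0,"wz":0}]'
python3 - <<'E'
from est import *
O=np.array([.649,.173,0]); A=38.7; R=toolR(A+90,A,-50)
print("tcp x",(arm.get_state()["eef_pos"]-O)@dirv(A), "push",arm.get_state()["force"]@dirv(A))
for x in(-.055,-.05,-.045): print(x,rel(R,O+dirv(A)*x+Z*.04-R[:,2]*arm.grip_point_offset))
print(fit("top","tin",(.64,.166),A))
E
```

```text
t: 37.15
eef_pos: [0.6017, 0.1356, 0.0391]
ee_rot: [-3.137, 0.872, -2.462]
force: [-4.8, -2.9, 3.7]
width: 0.0006
gripper_force: 2.9
tin [0.6106 0.144 ] 38.75 gz 0.0512 [-4.8 -2.9  3.7] [-0.11  0.38 -0.48 -1.55 -0.57  0.55]
tcp x -0.06030055265019484 push -5.529056934160874
-0.055 (array([-0.41, -0.04,  0.35]), array([-0.1, -0. ,  0.2]))
-0.05 (array([-0.73, -0.04,  0.73]), array([-0.1, -0. ,  0.2]))
-0.045 (array([-1.05, -0.04,  1.11]), array([-0.1, -0. ,  0.2]))
(array([ 0.6414,  0.1655, 38.558 ]), np.float64(0.891), np.float64(1.6))
```

```bash
python3 -m crank '[{"dx":-0.15,"dy":0,"dz":0.12,"wx":0,"wy":0,"wz":0},{"dx":-0.2,"dy":0,"dz":0.2,"wx":0,"wy":0,"wz":0},{"dx":-0.27,"dy":0,"dz":0.27,"wx":0,"wy":0,"wz":0},{"dx":-0.34,"dy":0,"dz":0.34,"wx":0,"wy":0,"wz":0},{"dx":-0.4,"dy":0,"dz":0.4,"wx":0,"wy":0,"wz":0},{"dx":-0.46,"dy":0,"dz":0.46,"wx":0,"wy":0,"wz":0},{"dx":-0.52,"dy":0,"dz":0.52,"wx":0,"wy":0,"wz":0},{"dx":-0.58,"dy":0,"dz":0.58,"wx":0,"wy":0,"wz":0},{"dx":-0.62,"dy":0,"dz":0.65,"wx":0,"wy":0,"wz":0},{"dx":-0.65,"dy":0,"dz":0.68,"wx":0,"wy":0,"wz":0}]'
```

```text
t: 38.5
eef_pos: [0.6094, 0.1414, 0.0399]
ee_rot: [-3.137, 0.873, -2.462]
force: [-1.3, -1.3, -1.8]
width: 0.0006
gripper_force: 1.2
```

```bash
python3 -m crank '[{"dx":-0.02,"dy":0,"dz":0.02,"wx":0,"wy":0,"wz":0},{"dx":-0.04,"dy":0,"dz":0.05,"wx":0,"wy":0,"wz":0},{"dx":-0.06,"dy":0,"dz":0.07,"wx":0,"wy":0,"wz":0},{"dx":-0.09,"dy":0,"dz":0.1,"wx":0,"wy":0,"wz":0},{"dx":-0.11,"dy":0,"dz":0.13,"wx":0,"wy":0,"wz":0},{"dx":-0.13,"dy":0,"dz":0.16,"wx":0,"wy":0,"wz":0},{"dx":-0.16,"dy":0,"dz":0.19,"wx":0,"wy":0,"wz":0},{"dx":-0.19,"dy":0,"dz":0.23,"wx":0,"wy":0,"wz":0},{"dx":-0.19,"dy":0,"dz":0.23,"wx":0,"wy":0,"wz":0},{"dx":-0.19,"dy":0,"dz":0.23,"wx":0,"wy":0,"wz":0}]'
```

```text
t: 39.75
eef_pos: [0.6105, 0.1422, 0.0393]
ee_rot: [-3.136, 0.871, -2.462]
force: [-9.3, -9.2, 3.1]
width: 0.0005
gripper_force: 6.2
```

Run:
```python
from est import *
O=np.array([.649,.173,0]); A=38.7
print("tcp x",(arm.get_state()["eef_pos"]-O)@dirv(A), "push",arm.get_state()["force"]@dirv(A))
v=fit("top","tin",(.647,.17),A); print(v, (np.r_[v[0][:2],0]-O)@dirv(A))
print([(q,np.round(d["centre"],4)) for q in ("tin_center","tin_lid","tin_left","tin_right","rack") for d in arm.mark_of("top",q) if np.hypot(*(np.array(d["centre"])[:2]-[.65,.17]))<.12])
```

```text
tin [0.6195 0.1506] 38.71 gz 0.0514 [-9.3 -9.2  3.1] [-0.09  0.38 -0.47 -1.55 -0.56  0.53]
tcp x -0.049268310201275464 push -12.977764391476715
(array([ 0.6479,  0.1711, 39.0928]), np.float64(0.859), np.float64(2.8)) -0.0020464344951099853
[('tin_center', array([0.6484, 0.1773, 0.0589])), ('tin_lid', array([0.6465, 0.1673, 0.1124])), ('tin_left', array([0.5944, 0.2375, 0.001 ])), ('tin_right', array([ 0.6984,  0.112 , -0.0013])), ('rack', array([0.6521, 0.1692, 0.0019]))]
```

The push force rose to 13 N and the tin stopped, so it's home against the back board. I'll retreat and check.

```bash
python3 -m crank '[{"dx":0.2,"dy":0,"dz":-0.3,"wx":0,"wy":0,"wz":0},{"dx":0.6,"dy":0,"dz":-0.9,"wx":0,"wy":0,"wz":0},{"dx":1,"dy":0,"dz":-2,"wx":0,"wy":0,"wz":0},{"dx":1,"dy":0,"dz":-4,"wx":0,"wy":0,"wz":0},{"dx":1,"dy":0,"dz":-7,"wx":0,"wy":0,"wz":0},{"dx":1,"dy":0,"dz":-10,"wx":0,"wy":0,"wz":0},{"dx":1,"dy":0,"dz":-14,"wx":0,"wy":0,"wz":0},{"dx":1,"dy":0,"dz":-17,"wx":0,"wy":0,"wz":0},{"dx":1,"dy":0,"dz":-18,"wx":0,"wy":0,"wz":0},{"dx":1,"dy":0,"dz":-18,"wx":0,"wy":0,"wz":0}]'
python3 - <<'E'
from h import *
im=arm.grab_frame("wrist"); t=arm.grab_frame("top")
cv2.imwrite("pics/fin.png",np.hstack([cv2.resize(im,(400,300)),cv2.resize(t[140:230,180:300],(400,300),interpolation=cv2.INTER_CUBIC)])[:,:,::-1])
for cam in("top","wrist"):
  for q,x in(("tin",(.648,.171)),("tin_left",(.595,.233)),("tin_right",(.697,.11))):
    try: print(cam,q,fit(cam,q,x,39))
    except Exception as e: print(cam,q,e)
E
```

```text
t: 41.35
eef_pos: [0.499, 0.0531, 0.1487]
ee_rot: [-3.135, 0.874, -2.461]
force: [0.4, 0.1, -0.4]
width: 0.0005
gripper_force: 0.0
top tin (array([ 0.648 ,  0.1693, 39.4652]), np.float64(0.936), np.float64(0.6))
top tin_left (array([ 0.596 ,  0.2324, 39.2576]), np.float64(0.935), np.float64(0.9))
top tin_right (array([ 0.6968,  0.111 , 37.4846]), np.float64(0.941), np.float64(1.3))
wrist tin (array([ 0.6503,  0.1707, 33.8328]), np.float64(0.742), np.float64(19.0))
wrist tin_left (array([ 0.5969,  0.2347, 41.3781]), np.float64(0.843), np.float64(10.6))
wrist tin_right 'NoneType' object is not subscriptable
```

View pics/fin.png

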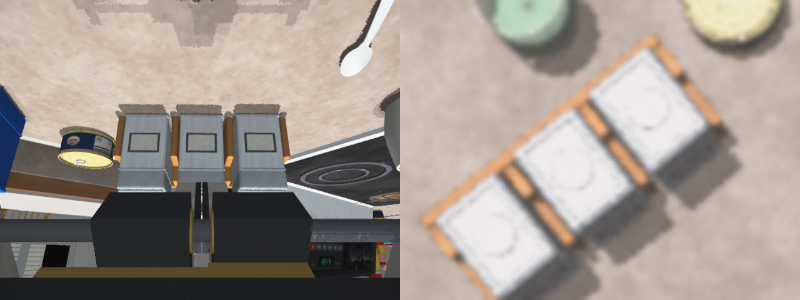

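All three tins stand in line in the rack, cards out, at about (149,142), (202,142) and (260,142) in the wrist view. The middle one is flush with its neighbours and the gripper is clear.

```bash
python3 -c "
from station import arm
print(arm.job_done())"
```

```text
the job is handed in; nothing more can be done
None
```

I handed the job in at about 41.5 s: the tin is lid up in the middle bay, pushed home against the back board with its card out, and the final images show the other two tins upright in their bays; the judge's verdict was not shown.

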